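Fetch the thermometer from the half-open drawer and shut it in its case

ROBOT

A 6-joint arm with a two-finger parallel gripper is mounted at the origin on the work surface. World frame = base frame: x ahead of the robot, y to its left, z up, the work surface at z = 0. Lengths are in mm, angles in rad, forces in N, time in s.
With the tool pointing down it reaches from about 325 to 875 mm from the base axis. Payload 4.4 kg.
Tool frame: the origin (TCP) lies on the front face of the gripper's body, between the roots of the fingers; the fingertips stand 73 mm ahead of it and the grasp point (between the pads) lies 54 mm ahead of it (env.tcp_to_tips is the distance from the TCP to the fingertips, in mm); z points along the fingers, y is the line along which they close (so a half turn about z gives the same grasp; the last joint's range is limited). The gripper opens to 85 mm and grips with 20 to 120 N. Pads are 22 mm wide; open, the fingers measure 114 mm over their backs; the gripper's body (76 mm by 85 mm) begins 54 mm behind the grasp point. The pads swing forward as they close: fully open they stand 13 mm farther back than shut.
Start: joints at [-1.266, 0.207, 1.542, -0, 1.393, -0.15], TCP at [252.576, -516.559, 303.882] pointing down, gripper open.
Joint ranges: [-2.73, 2.73], [-0.86, 2.22], [0.23, 2.46], [-1.11, 4.25], [0.08, 2.63], [-2.82, 2.82]. Speed limits (rad/s): [2.79, 2.79, 3.14, 3.14, 3.14, 3.14].

INTERFACE

Orientations are given as a 3x3 rotation matrix whose columns are the frame's x, y, z axes.
In Python, from station import env, eyes, nets gives the robot as it stands.
- The arm moves only by the tool apply_moves, never from a script. Its arguments are lists of equal length, an entry for each row: "gripper": the opening, from 0 (shut) to 1 (fully open); "translation": the shift along the tool's x, y, z as a fraction of full scale, a list of three; "turn": the turn, a rotation vector about the tool's x, y, z as a fraction of full scale, a list of three. A call has 1 to 12 rows; each row is the pose to reach, as a shift and turn from the pose commanded when the call began, along the tool's axes at that moment; what a row does not reach only later rows make up. Full scale, the value 1, is 100 mm for a shift and 90 degrees for a turn. A row lasts 1/10 s, in which the tool goes at most 50 mm and 8.59 degrees, less where a joint would pass 70% of its speed; a pose out of reach is approached as far as the arm can. A call with a number of a shift or a turn outside -1 to 1 is refused whole. A call with a gripper value outside its range is refused whole. The fingers move at their own pace and stop on an object; the grip force is fixed at half the most. Time passes only in rows, so rows that repeat a pose let the fingers close. It gives the time, the measured TCP pose, the force, the opening and the grip force at its end, in the units of the state.
- env.sense(): the state, without advancing time (a new reading comes with each control period).
- eyes.read_camera(name): name is "side" or "top"; returns the picture (384x512x3 uint8, red, green, blue); there is no depth.
- eyes.get_calibration(name): a dict with "camera_matrix" (3x3 intrinsics, pixels), "extrinsics" (4x4, takes a point from camera to world coordinates). Camera axes: x right, y down, z forward; pixel columns grow to the right and rows downward; lengths in mm; the calibration is good to about 2 mm. A picture is of the moment at which its call begins. get_calibration takes no time and is no camera call.
- env.job_done(): hands the job in; it is judged then, once.
Trained networks look in the newest picture that a camera, given by its name, has taken for a name from the list of things; names that differ only in an ending like _2 or _b are one class to them, and where a whole thing is asked for, a point or a joint stands for the part that bears it (a point fixed in the world has none). Each returns a list of dicts, best first, with "confidence" (0 to 1); they miss things now and then, are a little off and sometimes report something else, mostly with a low value. They report only what shows in the picture. A call takes as long as a camera call. They do not tell look-alikes from the thing itself.
- nets.search_frame(camera, query): "centre" ([x, y, z] in mm, in the coordinates of the camera as it stood for that picture, good to about 4 mm: the middle of the surface that is visible of it).
- nets.cut_out(camera, query): "pixels" (384x512 bool, what is visible of it).
The state is a dict: "clock": time; "q": joint angles; "qd": joint speeds; "joint_efforts": joint torques, N m; "tcp_pos": TCP position; "tool_rot": TCP orientation; "ft_force": force on the tool from outside, world axes, zero at the start; "moment": the same for the moment, N m; "opening": finger opening in mm; "gripper_force": force on a finger pad.
Only numpy, scipy, OpenCV 4.12 (cv2) and the standard library are available. Lean on these libraries where they do the work, as an engineer would, in place of code of your own. Each camera call takes 0.05 s, during which the arm holds its last target. There are 200 camera calls.

TASK

Take the stick thermometer out from the back of the half-open nightstand drawer, where it lies partly under the glass top, and lay it flat in the open white hard case beside the nightstand. Once you have let go of it, swing the case's lid over and press down firmly on the shut lid, without crushing it, to make sure it is fully home. Leave the other things in the drawer where they lie.

Things in the scene. Friction and masses are not known exactly. Their poses are not given: they have to be found in the camera images.
- nightstand: Fixed low wooden nightstand (400 mm wide, 320 deep) with a clear glass top, upper drawer half open towards the robot. Origin: on the work surface under the middle of the glass top's front edge; x points into the nightstand (away from the robot), y left, z up. In its front right corner (x -160 to -84, y -168 to -98 mm) the drawer holds a fixed acrylic divider box 26 mm high.
- glass_edge (a point): Middle of the upper front edge of the glass top, 207 mm above the work surface; axes as the nightstand's. The glass is 12 mm thick (z 195 to 207 mm) and covers the full width from this edge backwards (+x).
- drawer_floor (a point): Point on the drawer floor's upper face, 100 mm above the work surface, directly below the glass edge; axes as the nightstand's. From here the drawer's inside runs x -162 to 144 mm and y -170 to 170 mm; side walls 45 mm above the floor; front 16 mm thick, 68 mm above the floor, its bar handle out to x -196 mm.
- thermometer: White stick thermometer, 60 g, 135 mm long: square-cornered handle 92 x 28 mm, 24 mm high, grey display and button on top, then a thin round probe. Origin: underside, mid-length; x along it to the probe tip, z up; handle x -67.5 to 24.5 mm. It lies on the drawer floor, handle to the robot, beside two other long white cases in any order (about 100 mm apart), mostly under the glass.
- butt (a point): Centre of the flat butt end of the thermometer's handle, 12 mm above its underside; x runs towards the probe. It starts 15 to 35 mm in front of the glass edge.
- brush_case: White plastic toothbrush case with rounded edges, 150 x 26 x 24 mm, a plain bar with no probe; to be left alone. Origin: centre of its underside, x along it.
- glasses_case: White plastic spectacle case with rounded edges, 150 x 46 x 28 mm; to be left alone. Origin: centre of its underside, x along it.
- pill_tray: Grey plastic weekly pill tray with seven small lids, 34 x 140 x 22 mm (long along its y), lying near the drawer's front; to be left alone. Origin: centre of its underside.
- ring_dish: Pale pink ceramic ring dish, 76 mm across, 22 mm high, in the drawer; to be left alone. Origin: centre of its underside.
- case: Fixed white plastic hard case base, open on top: 175 mm along x, 98 mm along y, walls 4 mm thick and 22 mm high, inner floor 4 mm above the work surface. Origin: centre of its underside; x along its long side (away from the robot), y towards the hinge side (left). Its lid is hinged along the +y upper edge.
- case_hinge (a point): Middle of the lid's hinge line, on the case's +y upper edge, 22 mm above the work surface; axes as the case's.
- lid_edge (a point): Middle of the lid's free edge at its rim, 98 mm from the hinge line. The lid is a shallow shell 14 mm deep: its outer face is 14 mm from the rim plane (shut: top at 36 mm above the work surface; wide open: facing down).
- lid (a joint): Lid angle in rad: 0 fully shut, grows as it opens towards +y, 1.57 upright, 2.9 leaning far back. It starts wide open (2.5 to 2.75). A stiff hinge holds it wherever it is left.
There are look-alikes about, which are no part of the job. What is shaped like the case but purple is not meant.

How it is judged (in metres and radians):
On the way, in this order (a step that is already met when the one before it is completed fails the run):
1. the thermometer is lifted clear of the drawer (z of thermometer in the frame of nightstand above 0.15 m), for 0.1 s.
2. the thermometer lies flat in the open case, let go (x of thermometer in the frame of case between -0.03 and 0.03 m and y of thermometer in the frame of case between -0.04 and 0.04 m and z of thermometer in the frame of case below 0.012 m and angle between thermometer's own z axis and vertical below 0.15 rad and contact force between the fingers and thermometer below 0.1 N and value of joint lid above 1.2 rad and linear speed of thermometer below 0.03 m/s), for 0.2 s.
3. the lid is shut over it and pressed down by the gripper with at least 5 N (x of thermometer in the frame of case between -0.03 and 0.03 m and y of thermometer in the frame of case between -0.04 and 0.04 m and z of thermometer in the frame of case below 0.012 m and angle between thermometer's own z axis and vertical below 0.15 rad and value of joint lid below 0.035 rad and contact force between the fingers and case above 5 N), for 0.2 s.
At the end, for the whole second after the job is handed in: The thermometer lies flat (tilt under 0.15 rad, on the inner floor within 8 mm) inside the case, at rest, the lid is fully shut (within 0.035 rad), and the four other loose things in the drawer are within 30 mm of where they lay (x of thermometer in the frame of case between -0.03 and 0.03 m and y of thermometer in the frame of case between -0.04 and 0.04 m and z of thermometer in the frame of case below 0.012 m and angle between thermometer's own z axis and vertical below 0.15 rad and value of joint lid below 0.035 rad and linear speed of thermometer below 0.02 m/s and distance of each of brush_case, glasses_case, pill_tray, ring_dish from where it was at the start of the episode below 0.03 m); the robot touches nothing.
It fails at once if a bystander in the drawer is moved by 30 mm or more (distance of any of brush_case, glasses_case, pill_tray, ring_dish from where it was at the start of the episode above 0.03 m).
It fails at once if the case or lid is crushed: the robot presses on it with more than 40 N (contact force between any of the arm, the fingers and case above 40 N).
It also fails if it takes over 72 s, if anything falls off the work surface, if the arm or the gripper's body presses on something with over 40 N, if the wrist force passes 120 N, or if a joint passes its speed limit or range.

## Working session

There is one attempt and no reset: what is moved stays moved. The work goes in short steps, Python scripts to look and compute and a tool call to move; the robot and the scene stay as the last step left them, time stands still between calls to the robot, and variables do not carry over. Pictures are saved under pics/ and viewed, at most 10 in all, crops included, and the job is handed in when it is done.

Besides the shell and the picture viewer there is one more tool, called after "Emit:" as name(argument=value, ...) on one line, values as JSON. apply_moves: Moves the arm, as the interface text tells. Its arguments: {"type":"object","properties":{"gripper":{"type":"array","items":{"type":"number"}},"translation":{"type":"array","items":{"type":"array","items":{"type":"number","minimum":-1,"maximum":1}}},"turn":{"type":"array","items":{"type":"array","items":{"type":"number","minimum":-1,"maximum":1}}}},"required":["gripper","translation","turn"]}

```bash
mkdir -p pics; ls; cat > h.py <<'E'
import numpy as np, cv2
from station import env, eyes, nets
def save(c,n,crop=None,s=1):
    im=eyes.read_camera(c)[:,:,::-1]
    if crop: x0,y0,x1,y1=crop; im=im[y0:y1,x0:x1]
    cv2.imwrite('pics/'+n,cv2.resize(im,None,fx=s,fy=s,interpolation=cv2.INTER_CUBIC)); 
def cal(c):
    d=eyes.get_calibration(c); return np.array(d['camera_matrix']),np.array(d['extrinsics'])
def proj(c,P):
    K,T=cal(c); P=np.atleast_2d(P); p=(P-T[:3,3])@T[:3,:3]; p=p@K.T; return p[:,:2]/p[:,2:]
def onz(c,uv,z):
    K,T=cal(c); uv=np.atleast_2d(uv); d=np.c_[uv,np.ones(len(uv))]@np.linalg.inv(K).T@T[:3,:3].T
    o=T[:3,3]; return o+d*((z-o[2])/d[:,2])[:,None]
def find(c,q):
    K,T=cal(c); r=[]
    for d in nets.search_frame(c,q):
        w=T[:3,:3]@np.array(d['centre'])+T[:3,3]; r.append((round(d['confidence'],2),w.round(0).tolist(),proj(c,w)[0].round(0).tolist()))
    return r
E
python3 - <<'E'
from h import *
s=[eyes.read_camera(c)[:,:,::-1] for c in('side','top')]
for n,i in zip(('s','t'),s): cv2.imwrite(f'pics/{n}0.png',cv2.resize(i,(768,576)))
print(env.sense())
for c in('side','top'):
    print(c,cal(c)[1].round(2).tolist())
    for q in('thermometer','brush_case','glasses_case','pill_tray','ring_dish','case','lid','nightstand'): print(q,find(c,q))
E
```

```text
pics
{'clock': 0.1, 'q': array([-1.26652552e+00,  2.07370342e-01,  1.54282813e+00, -1.66152363e-05,
        1.39349000e+00, -1.50502667e-01]), 'qd': array([-0.00095872, -0.00179862, -0.0046795 , -0.00131707, -0.00023786,
       -0.00087143]), 'joint_efforts': array([-4.34649319e-04, -3.84090829e+01, -2.92547250e+01, -2.62748163e-04,
        4.90725375e-03,  5.24021470e-05]), 'tcp_pos': array([ 252.39578135, -516.04602848,  302.8134381 ]), 'tool_rot': array([[ 8.98359354e-01,  4.39260807e-01, -6.43506730e-04],
       [ 4.39261177e-01, -8.98357189e-01,  1.99465220e-03],
       [ 2.98073635e-04, -2.07458198e-03, -9.99997804e-01]]), 'ft_force': array([-0.34618775, -0.15234667, -0.28654625]), 'moment': array([ 0.0236893 , -0.00305042,  0.00844858]), 'gripper_force': 0.0, 'opening': 85.58538522519387}
side [[-0.92, -0.28, 0.27, 166.22], [-0.39, 0.66, -0.64, 852.92], [0.0, -0.7, -0.71, 997.4], [0.0, 0.0, 0.0, 1.0]]
thermometer [(0.54, [651.0, -113.0, 121.0], [233.0, 136.0]), (0.19, [649.0, -19.0, 121.0], [220.0, 155.0])]
brush_case [(0.38, [727.0, -26.0, 164.0], [196.0, 135.0])]
glasses_cas
[... 708 characters left out ...]
.0, 1.0]]
thermometer [(0.63, [635.0, -122.0, 128.0], [323.0, 140.0])]
brush_case [(0.69, [645.0, -211.0, 121.0], [357.0, 137.0])]
glasses_case [(0.73, [643.0, -29.0, 123.0], [288.0, 137.0])]
pill_tray [(0.68, [642.0, -28.0, 125.0], [287.0, 137.0]), (0.67, [510.0, -36.0, 117.0], [291.0, 188.0])]
ring_dish [(0.75, [534.0, -172.0, 110.0], [342.0, 179.0])]
case [(0.89, [743.0, 221.0, 39.0], [198.0, 110.0]), (0.79, [270.0, 265.0, 40.0], [177.0, 279.0]), (0.74, [503.0, 355.0, 23.0], [148.0, 194.0])]
lid [(0.93, [491.0, 397.0, 33.0], [132.0, 198.0]), (0.89, [267.0, 265.0, 35.0], [177.0, 280.0]), (0.68, [747.0, 226.0, 33.0], [196.0, 109.0])]
nightstand [(0.6, [724.0, -127.0, 207.0], [330.0, 97.0])]
```

View pics/s0.png

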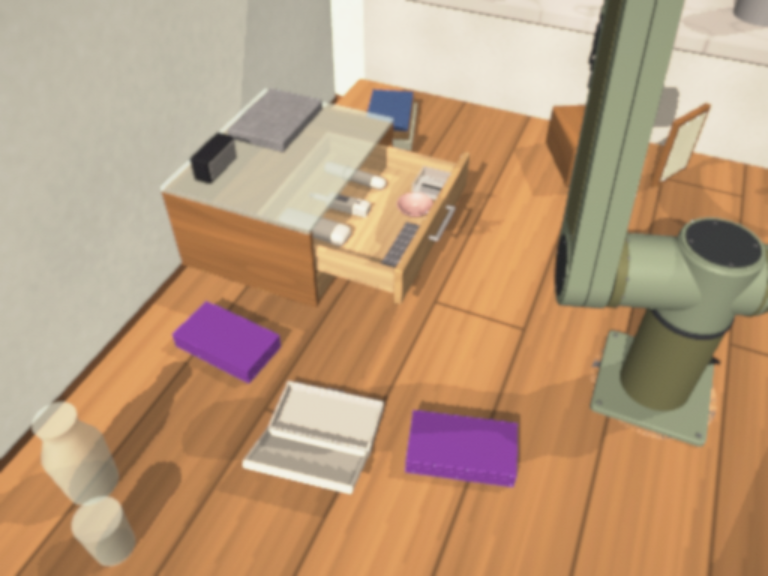

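View pics/t0.png

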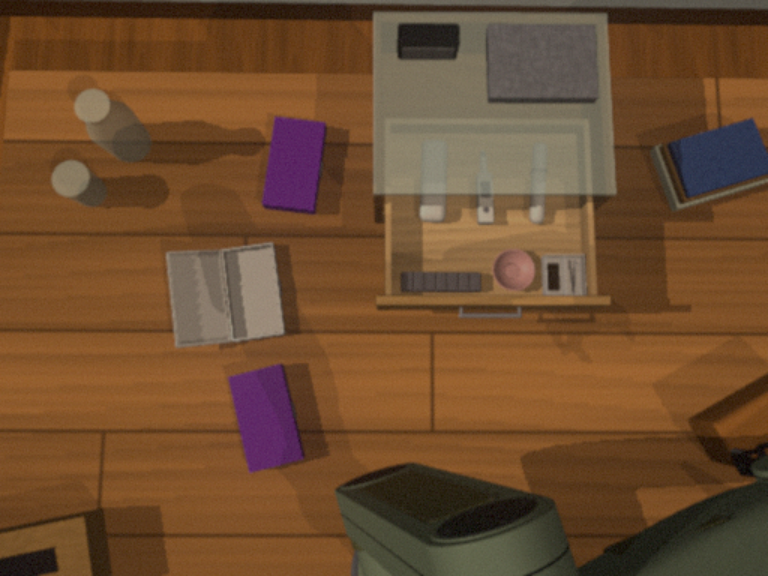

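Top view (768-px picture): the three long white candidates are the bar at (432,180) with a wide rounded end (glasses case), the middle one at (485,190) with a dark display and thin probe (thermometer), and the bar at (538,183) with a rounded plain end (brush case). The white open case is at (228,295), lid on its left. The purple ones at (295,165) and (265,418) are look-alikes. One close crop will check the choice.

```bash
python3 - <<'E'
from h import *
t=eyes.read_camera('top')[:,:,::-1]; s=eyes.read_camera('side')[:,:,::-1]
f=lambda a,x0,y0,w,h,k:cv2.resize(a[y0:y0+h,x0:x0+w],(w*k,h*k),interpolation=cv2.INTER_CUBIC)
# top thermo 270..370 x 100..150 ; top case 105..195 x 155..235; side thermo 190..260x110..165; side case
A=f(t,270,95,66,66,6); B=f(t,106,160,90,72,6)
C=f(s,200,105,66,66,6); D=f(s,160,250,100,80,5)
W=np.zeros((396+432,940,3),np.uint8)
W[:396,:396]=A; W[:432,396:936]=B; W[432:828,:396]=C; W[432-4+4:432+396,396:896]=D[:396]
cv2.imwrite('pics/c1.png',cv2.resize(W,(680,599)))
cv2.imwrite('pics/topraw.png',t);cv2.imwrite('pics/sideraw.png',s)
for c in('top','side'):
  for q in('thermometer','case','lid'):
    for d in nets.cut_out(c,q)[:4]:
      m=d['pixels'].astype(np.uint8); 
      if m.sum()<5: continue
      r=cv2.minAreaRect(cv2.findNonZero(m)); print(c,q,round(d['confidence'],2),m.sum(),cv2.boxPoints(r).round(1).tolist())
E
```

```text
top thermometer 0.52 223 [[318.0, 129.0], [329.0, 129.0], [329.0, 149.0], [318.0, 149.0]]
top case 0.83 2256 [[173.39999389648438, 138.39999389648438], [181.1999969482422, 76.4000015258789], [218.60000610351562, 81.0999984741211], [210.89999389648438, 143.10000610351562]]
top case 0.64 2534 [[151.1999969482422, 249.3000030517578], [189.60000610351562, 240.8000030517578], [204.10000610351562, 306.0], [165.6999969482422, 314.5]]
top case 0.61 4574 [[110.5999984741211, 167.6999969482422], [184.5, 161.0], [190.1999969482422, 224.39999389648438], [116.4000015258789, 231.10000610351562]]
top lid 0.93 2421 [[150.6999969482422, 250.8000030517578], [187.39999389648438, 241.89999389648438], [202.6999969482422, 305.6000061035156], [166.0, 314.3999938964844]]
top lid 0.85 2076 [[174.1999969482422, 136.39999389648438], [181.39999389648438, 76.80000305175781], [217.10000610351562, 81.0999984741211], [210.0, 140.6999969482422]]
top lid 0.72 644 [[328.0, 166.0], [356.0, 166.0], [356.0, 193.0], [328.0, 193.0]]
top lid 0.67 2351 [[109.19999694824219, 167.89999389648438], [146.8000030517578, 163.5], [1
[... 807 characters left out ...]
01220703125]]
side case 0.57 4564 [[160.89999389648438, 311.1000061035156], [178.39999389648438, 246.8000030517578], [256.1000061035156, 267.8999938964844], [238.60000610351562, 332.20001220703125]]
side lid 0.84 1842 [[114.19999694824219, 224.60000610351562], [129.5, 194.60000610351562], [186.60000610351562, 223.89999389648438], [171.1999969482422, 253.8000030517578]]
side lid 0.77 2256 [[160.6999969482422, 311.20001220703125], [168.1999969482422, 281.1000061035156], [245.1999969482422, 300.29998779296875], [237.60000610351562, 330.3999938964844]]
side lid 0.69 2790 [[269.3999938964844, 310.5], [274.3999938964844, 272.70001220703125], [349.0, 282.3999938964844], [344.0, 320.29998779296875]]
```

View pics/c1.png

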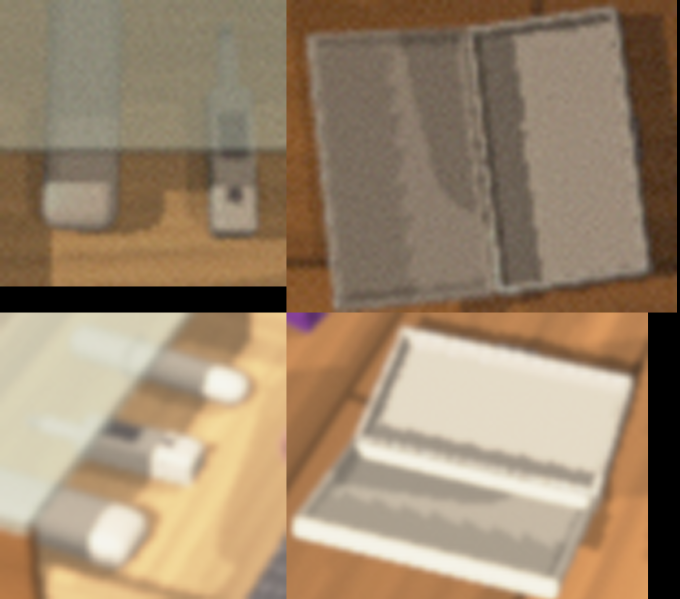

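```bash
python3 - <<'E'
from h import *
from scipy.optimize import least_squares
B=lambda a:np.array(a,float)*[1,1]@np.eye(2)
tB=lambda a:(np.array(a,float)-[286.5,0])/4.34+[106,160]
sD=lambda a:(np.array(a,float)-[286.5,312.5])/3.617+[160,250]
tA=lambda a:np.array(a,float)/4.34+[270,95]
sC=lambda a:(np.array(a,float)-[0,312.5])/4.34+[200,105]
# case: params x,y,yaw,lid
def pts(p):
    x,y,w,l=p; R=np.array([[np.cos(w),-np.sin(w)],[np.sin(w),np.cos(w)]])
    def W(a): a=np.array(a,float); return np.c_[a[:,:2]@R.T+[x,y],a[:,2]]
    rim=W([[87.5,49,22],[87.5,-49,22],[-87.5,-49,22],[-87.5,49,22]])
    e=49+98*np.cos(l)*-1; 
    # lid edge: angle l from shut(-y dir)
    ey=49-98*np.cos(l); ez=22+98*np.sin(l)
    return rim,W([[87.5,ey,ez],[-87.5,ey,ez]])
tr=tB([[475,33],[612,10],[650,270],[500,290]]); tl=tB([[308,38],[338,305]])
sr=sD([[408,328],[632,375]]); sl=sD([[297,520],[557,590]])
def res(p):
    r,l=pts(p)
    # side: far edge = y -49 : points idx1 (x+), idx2 (x-)
    return np.r_[(proj('top',r)-tr)[1:3].ravel(),(proj('top',l)-tl).ravel(),(proj('side',r[1:3])-sr).ravel(),(proj('side',l)-sl).ravel()]
o=least_squares(res,[505,340,0.1,2.6],x_scale=[10,10,.1,.1]); print('case',o.x,o.fun.round(1)); 
r,l=pts(o.x);print(r.round(0),l.round(0))
# thermometer: butt top corners & tip
tb=tA([[211,233],[257,235]]); print('butt bottom z100',onz('top',tb,100).round(1),'z124',onz('top',tb,124).round(1)); print('tip z112',onz('top',tA([[226,30]]),112))
print('button row/disp ctr z124',onz('top',tA([[235,193],[232,130]]),124))
print('top handle sides under glass',onz('top',tA([[213,160],[253,160]]),124))
print('glass edge', onz('top',tA([[130,150],[20,150]]),207).round(1))
sb=sC([[207,445],[195,483],[148,474]]);print('side: top-right,bot-right?,bot-left', onz('side',sb[:1],124),onz('side',sb[1:],100))
E
```

```text
case [5.01807872e+02 2.99832827e+02 1.46728579e-01 2.74637045e+00] [ 0.9 -0.3 -0.4  0.9  0.2 -0.2 -0.4  1.8 -1.4 -1.   0.4  0.3 -0.8  0.5
 -0.1 -0.7]
[[581. 361.  22.]
 [596. 264.  22.]
 [422. 239.  22.]
 [408. 336.  22.]] [[568. 451.  60.]
 [395. 425.  60.]]
butt bottom z100 [[ 618.5 -113.2  100. ]
 [ 617.4 -141.7  100. ]] z124 [[ 612.7 -109.7  124. ]
 [ 611.7 -137.6  124. ]]
tip z112 [[ 744.76528249 -122.63442933  112.        ]]
button row/disp ctr z124 [[ 637.72217255 -124.63666242  124.        ]
 [ 677.17640501 -123.43626587  124.        ]]
top handle sides under glass [[ 658.23799138 -111.54525224  124.        ]
 [ 658.44249912 -135.9542802   124.        ]]
glass edge [[640.6 -52.3 207. ]
 [640.    9.9 207. ]]
side: top-right,bot-right?,bot-left [[ 608.15987391 -131.2143458   124.        ]] [[ 610.89141761 -115.83984982  100.        ]
 [ 645.75214875 -111.54666076  100.        ]]
```

The crop confirms it: the middle item is square-cornered with a button, display and probe (crop (233,190)). Its neighbours are rounded bars.

```bash
cat >> h.py <<'E'
from scipy.spatial.transform import Rotation as Ro
def rot(theta,yaw):  # tool y = -y rotated, z tilted forward by theta
    return Ro.from_euler('z',yaw).as_matrix()@np.array([[np.cos(theta),0,np.sin(theta)],[0,-1,0],[np.sin(theta),0,-np.cos(theta)]])
def to(p,R):
    s=env.sense(); R0=np.array(s['tool_rot']); d=R0.T@(np.array(p)-s['tcp_pos'])/100
    w=Ro.from_matrix(R0.T@R).as_rotvec()/(np.pi/2)
    print('t',round(s['clock'],1),'pos',np.round(s['tcp_pos'],1),'F',np.round(s['ft_force'],1),'open',round(s['opening'],1),round(s['gripper_force'],1),'\nq',np.round(s['q'],2),'SHIFT',d.round(3),'TURN',w.round(3))
E
python3 -c "
from h import *
print(env.tcp_to_tips)
to([514,-124,235],rot(np.pi/4,0.02))"
```

```text
72.6
t 1.3 pos [ 252.6 -516.6  303.9] F [-0.5 -0.6 -0.3] open 85.2 0.0 
q [-1.27  0.21  1.54  0.    1.39 -0.15] SHIFT [ 4.073 -2.378  0.689] TURN [-0.109  0.492  0.262]
```

Emit:
apply_moves(gripper=[0.6,0.6,0.6,0.6,0.6,0.6,0.6,0.6], translation=[[0.4,-0.24,0],[0.8,-0.48,0],[1,-0.58,0],[1,-0.58,0],[1,-0.58,0],[1,-0.58,0],[1,-0.58,0],[1,-0.58,0]], turn=[[-0.11,0.49,0.26],[-0.11,0.49,0.26],[-0.11,0.49,0.26],[-0.11,0.49,0.26],[-0.11,0.49,0.26],[-0.11,0.49,0.26],[-0.11,0.49,0.26],[-0.11,0.49,0.26]])

```text
clock: 2.1
tcp_pos: [316.5, -420.7, 303.7]
tool_rot: [[0.71, 0.023, 0.704], [0.019, -1.0, 0.013], [0.704, 0.004, -0.71]]
ft_force: [-0.2, -0.6, -1.0]
opening: 51.1
gripper_force: 0.0
```

```bash
python3 -c "
from h import *
to([514,-124,235],rot(np.pi/4,0.02))"
```

```text
t 2.1 pos [ 316.5 -420.7  303.7] F [-0.2 -0.6 -1. ] open 51.1 0.0 
q [-1.43  0.01  1.92  0.83  1.24 -0.18] SHIFT [ 0.975 -2.924  1.917] TURN [0.001 0.003 0.003]
```

Emit:
apply_moves(gripper=[0.6,0.6,0.6], translation=[[0.2,-0.4,0.2],[0.35,-0.8,0.35],[0.5,-1,0.5]], turn=[[0,0,0],[0,0,0],[0,0,0]])

```text
clock: 2.4
tcp_pos: [386.4, -316.6, 303.8]
tool_rot: [[0.71, 0.026, 0.704], [0.022, -1.0, 0.015], [0.704, 0.005, -0.71]]
ft_force: [1.1, -0.4, -0.5]
opening: 51.2
gripper_force: 0.0
```

Emit:
apply_moves(gripper=[0.6,0.6,0.6], translation=[[0.2,-0.4,0.2],[0.3,-0.8,0.3],[0.4,-1,0.4]], turn=[[0,0,0],[0,0,0],[0,0,0]])

```text
clock: 2.7
tcp_pos: [440.8, -214.5, 303.7]
tool_rot: [[0.709, 0.028, 0.705], [0.024, -1.0, 0.015], [0.705, 0.006, -0.709]]
ft_force: [0.7, -0.7, 0.6]
opening: 51.2
gripper_force: 0.0
```

```bash
python3 -c "
from h import *
to([514,-124,235],rot(np.pi/4,0.02))"
```

```text
t 2.7 pos [ 440.8 -214.5  303.7] F [ 0.7 -0.7  0.6] open 51.2 0.0 
q [-0.93 -0.24  2.13  0.82  0.91  0.2 ] SHIFT [ 0.056 -0.889  1.017] TURN [-0.001  0.002  0.006]
```

Emit:
apply_moves(gripper=[0.6,0.6,0.6,0.6,0.6], translation=[[0.05,-0.45,0.1],[0.05,-0.89,0.4],[0.05,-0.89,0.8],[0.05,-0.89,1],[0.05,-0.89,1]], turn=[[0,0,0],[0,0,0],[0,0,0],[0,0,0],[0,0,0]])

```text
clock: 3.2
tcp_pos: [513.1, -125.4, 234.0]
tool_rot: [[0.71, 0.028, 0.703], [0.022, -1.0, 0.017], [0.704, 0.003, -0.711]]
ft_force: [-0.2, -0.7, 1.0]
opening: 51.2
gripper_force: 0.0
```

```bash
python3 -c "
from h import *
to([585,-124,163],rot(np.pi/4,0.02))
t=eyes.read_camera('top')[:,:,::-1]; s=eyes.read_camera('side')[:,:,::-1]
W=np.hstack([cv2.resize(t[80:210,250:380],(390,390)),cv2.resize(s[90:220,180:310],(390,390))])
cv2.imwrite('pics/p2.png',W)"
```

```text
t 3.2 pos [ 513.1 -125.4  234. ] F [-0.2 -0.7  1. ] open 51.2 0.0 
q [-0.6  -0.07  2.16  0.89  0.56  0.28] SHIFT [0.012 0.004 1.011] TURN [-0.002  0.003  0.005]
```

View pics/p2.png

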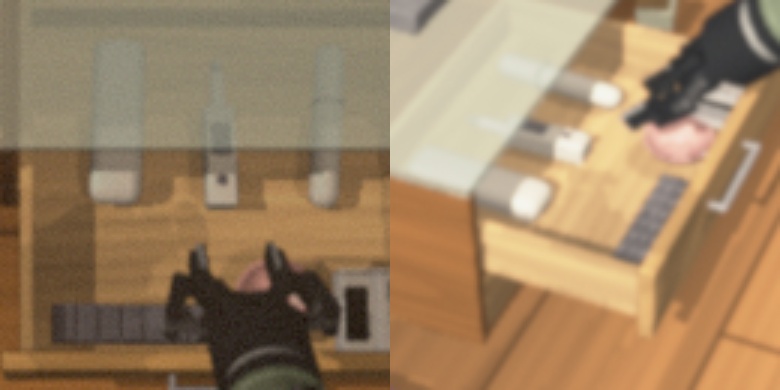

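```bash
python3 -c "
from h import *
print(proj('top',[[564,-124,182],[612,-124,124],[637,-124,110]]),proj('side',[[564,-124,182],[612,-124,124],[612,-124,100]]))"
```

```text
[[328.01783035 162.47973976]
 [324.06270422 149.00361146]
 [323.0926767  141.05755467]] [[260.30176712 125.30652385]
 [245.59517868 136.58320664]
 [245.67902863 142.63021434]]
```

The picture shows the fingertips at (198,250) and (272,250) in the top half, in line with the thermometer at (221,185), and the side half shows the way in is free. Moving in along the tool axis.

Emit:
apply_moves(gripper=[0.6,0.6,0.6,0.6,0.6,0.6], translation=[[0.01,0,0.3],[0.01,0,0.6],[0.01,0,0.8],[0.01,0,0.93],[0.01,0,0.98],[0.01,0,0.99]], turn=[[0,0,0],[0,0,0],[0,0,0],[0,0,0],[0,0,0],[0,0,0]])

```text
clock: 3.9
tcp_pos: [582.8, -126.8, 166.8]
tool_rot: [[0.707, 0.022, 0.706], [0.019, -1.0, 0.012], [0.707, 0.005, -0.708]]
ft_force: [-1.3, -0.1, 0.5]
opening: 51.5
gripper_force: 0.0
```

```bash
python3 -c "
from h import *
to([585,-124,163],rot(np.pi/4,0.02))
t=eyes.read_camera('top')[:,:,::-1]; s=eyes.read_camera('side')[:,:,::-1]
W=np.hstack([cv2.resize(t[90:190,270:370],(400,400)),cv2.resize(s[90:190,190:290],(400,400))])
cv2.imwrite('pics/p3.png',W)"
```

```text
t 3.9 pos [ 582.8 -126.8  166.8] F [-1.3 -0.1  0.5] open 51.5 0.0 
q [-0.51  0.21  2.05  1.14  0.4   0.07] SHIFT [-0.01  -0.027  0.043] TURN [0.001 0.001 0.003]
```

View pics/p3.png

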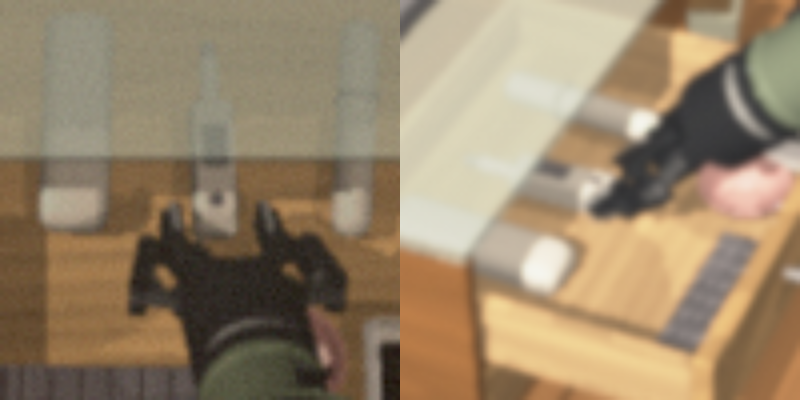

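Fingers straddle the handle: tips at (170,205) and (264,205), butt at (214,233), with neighbours well clear. I'll make the last correction and close.

Emit:
apply_moves(gripper=[0.6,0.6,0.6,0,0,0,0,0], translation=[[0,-0.03,0.03],[0,-0.03,0.045],[0,-0.03,0.045],[0,-0.03,0.045],[0,-0.03,0.045],[0,-0.03,0.045],[0,-0.03,0.045],[0,-0.03,0.045]], turn=[[0,0,0],[0,0,0],[0,0,0],[0,0,0],[0,0,0],[0,0,0],[0,0,0],[0,0,0]])

```text
clock: 4.8
tcp_pos: [585.6, -123.1, 162.8]
tool_rot: [[0.708, 0.022, 0.706], [0.019, -1.0, 0.013], [0.706, 0.004, -0.708]]
ft_force: [-0.1, 0.2, 2.8]
opening: 26.6
gripper_force: 60.7
```

Emit:
apply_moves(gripper=[0,0,0,0,0,0,0,0], translation=[[0.08,0,-0.08],[0.17,0,-0.17],[0.25,0,-0.25],[0.11,0,-0.39],[-0.05,0,-0.55],[-0.25,0,-0.75],[-0.45,0,-0.95],[-0.45,0,-0.95]], turn=[[0,0,0],[0,0,0],[0,0,0],[0,0,0],[0,0,0],[0,0,0],[0,0,0],[0,0,0]])

```text
clock: 5.6
tcp_pos: [483.3, -123.8, 195.9]
tool_rot: [[0.711, 0.022, 0.703], [0.017, -1.0, 0.014], [0.703, 0.001, -0.711]]
ft_force: [-0.4, 0.4, -0.2]
opening: 26.7
gripper_force: 60.5
```

```bash
python3 -c "
from h import *
to([440,-123,260],rot(np.pi/4,0.02))"
```

```text
t 5.6 pos [ 483.3 -123.8  195.9] F [-0.4  0.4 -0.2] open 26.7 60.5 
q [-0.65 -0.05  2.25  1.04  0.53  0.09] SHIFT [ 0.143 -0.016 -0.76 ] TURN [-0.     0.004  0.001]
```

Emit:
apply_moves(gripper=[0,0,0,0,0,0], translation=[[-0.2,0,-0.2],[-0.35,0,-0.35],[-0.2,0,-0.5],[0,0,-0.7],[0.21,0,-0.92],[0.21,0,-0.92]], turn=[[0,0,0],[0,0,0],[0,0,0],[0,0,0],[0,0,0],[0,0,0]])

```text
clock: 6.2
tcp_pos: [438.9, -127.7, 283.9]
tool_rot: [[0.703, 0.022, 0.711], [0.024, -1.0, 0.008], [0.711, 0.011, -0.703]]
ft_force: [0.5, -0.5, 0.6]
opening: 25.8
gripper_force: 72.6
```

```bash
python3 -c "
from h import *
to([420,290,270],rot(np.pi/4,0.147))
t=eyes.read_camera('top')[:,:,::-1]; s=eyes.read_camera('side')[:,:,::-1]
W=np.hstack([cv2.resize(t[60:260,230:430],(400,400)),cv2.resize(s[70:230,190:350],(400,400))])
cv2.imwrite('pics/p4.png',W)"
```

```text
t 6.2 pos [ 438.9 -127.7  283.9] F [ 0.5 -0.5  0.6] open 25.8 72.6 
q [-0.75 -0.35  2.26  0.78  0.77  0.34] SHIFT [-1.330e-01 -4.182e+00 -4.000e-03] TURN [ 0.061 -0.003 -0.051]
```

View pics/p4.png

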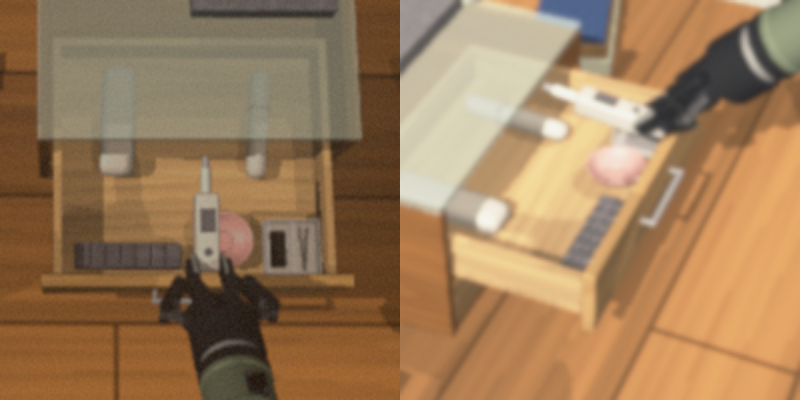

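The thermometer is held level (top half (205,230), probe at (205,165); side half (605,105)), and the rest of the drawer lies untouched. Now swinging left to the case.

Emit:
apply_moves(gripper=[0,0,0,0], translation=[[0,-0.25,0],[0,-0.6,0],[-0.05,-1,0],[-0.05,-1,0]], turn=[[0.03,0,-0.025],[0.06,0,-0.05],[0.06,0,-0.05],[0.06,0,-0.05]])

```text
clock: 6.7
tcp_pos: [428.3, -20.6, 270.0]
tool_rot: [[0.706, 0.153, 0.691], [0.1, -0.988, 0.116], [0.701, -0.013, -0.713]]
ft_force: [-0.7, -0.1, -2.1]
opening: 26.5
gripper_force: 72.7
```

Emit:
apply_moves(gripper=[0,0,0], translation=[[0,-0.4,0],[0,-0.8,0],[0,-1,0]], turn=[[0,0,0],[0,0,0],[0,0,0]])

```text
clock: 7.0
tcp_pos: [414.8, 74.8, 272.6]
tool_rot: [[0.705, 0.146, 0.694], [0.097, -0.989, 0.109], [0.703, -0.009, -0.711]]
ft_force: [-0.4, 0.1, -1.1]
opening: 26.3
gripper_force: 72.7
```

```bash
python3 -c "
from h import *
to([410,278,270],rot(np.pi/4,0.147))"
```

```text
t 7.0 pos [414.8  74.8 272.6] F [-0.4  0.1 -1.1] open 26.3 72.7 
q [-0.16 -0.49  2.36  0.42  0.55  0.99] SHIFT [ 0.147 -2.017  0.207] TURN [-0.004  0.004 -0.004]
```

Emit:
apply_moves(gripper=[0,0,0], translation=[[0.03,-0.4,0.05],[0.06,-0.8,0.1],[0.07,-1,0.1]], turn=[[0,0,0],[0,0,0],[0,0,0]])

```text
clock: 7.3
tcp_pos: [413.9, 157.9, 270.1]
tool_rot: [[0.71, 0.141, 0.69], [0.097, -0.99, 0.103], [0.697, -0.006, -0.717]]
ft_force: [0.1, -0.9, -0.2]
opening: 26.4
gripper_force: 72.6
```

Emit:
apply_moves(gripper=[0,0,0,0], translation=[[0.03,-0.4,0.05],[0.06,-0.8,0.1],[0.07,-1,0.1],[0.07,-1,0.1]], turn=[[0,0,0],[0,0,0],[0,0,0],[0,0,0]])

```text
clock: 7.7
tcp_pos: [411.9, 260.7, 268.9]
tool_rot: [[0.709, 0.147, 0.69], [0.101, -0.989, 0.106], [0.698, -0.005, -0.716]]
ft_force: [0.1, 0.3, -0.4]
opening: 26.5
gripper_force: 72.6
```

```bash
python3 -c "
from h import *
to([410,278,170],rot(np.pi/4,0.147))"
```

```text
t 7.7 pos [411.9 260.7 268.9] F [ 0.1  0.3 -0.4] open 26.5 72.6 
q [ 0.51 -0.21  2.19 -0.55  0.48  2.34] SHIFT [-0.687 -0.169  0.714] TURN [-0.002  0.008 -0.002]
```

Emit:
apply_moves(gripper=[0,0,0,0,0,0], translation=[[-0.15,-0.17,0.15],[-0.35,-0.17,0.35],[-0.55,-0.17,0.55],[-0.69,-0.17,0.71],[-0.69,-0.17,0.71],[-0.69,-0.17,0.71]], turn=[[0,0,0],[0,0,0],[0,0.01,0],[0,0.01,0],[0,0.01,0],[0,0.01,0]])

```text
clock: 8.3
tcp_pos: [414.1, 269.2, 182.2]
tool_rot: [[0.71, 0.147, 0.689], [0.099, -0.989, 0.108], [0.697, -0.008, -0.717]]
ft_force: [0.1, 0.0, -0.0]
opening: 26.0
gripper_force: 72.6
```

```bash
python3 -c "
from h import *
to([410,278,80],rot(np.pi/4,0.147))
t=eyes.read_camera('top')[:,:,::-1]; s=eyes.read_camera('side')[:,:,::-1]
W=np.hstack([cv2.resize(t[140:280,90:230],(400,400)),cv2.resize(s[210:340,150:280],(400,400))])
cv2.imwrite('pics/p5.png',W)"
```

```text
t 8.3 pos [414.1 269.2 182.2] F [ 0.1  0.  -0. ] open 26.0 72.6 
q [ 0.53 -0.    2.24 -0.99  0.31  2.82] SHIFT [-0.733 -0.085  0.714] TURN [-0.004  0.009 -0.004]
```

View pics/p5.png

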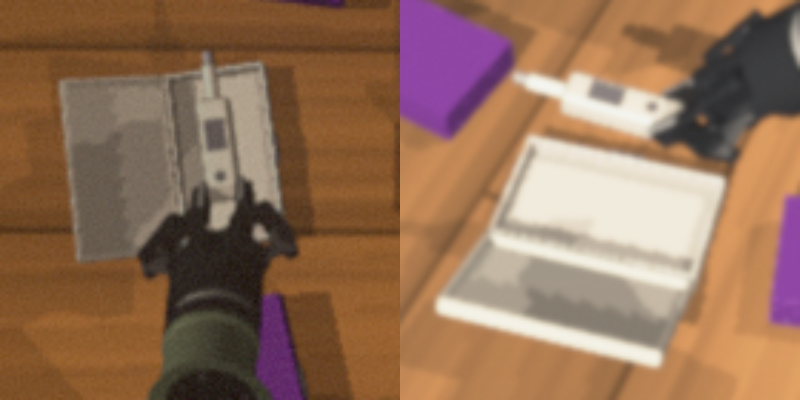

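The picture shows the thermometer level above the case ((215,140) in the top half), but the last joint is at its limit (2.82) at z 182, so this wrist pose can't go lower. I'll go up, tip the tool back by 90° and roll it by a half turn. The thermometer will then lie level pointing towards the robot, with the wrist well conditioned.

Emit:
apply_moves(gripper=[0,0,0,0,0], translation=[[0.15,0,-0.15],[0.35,0,-0.35],[0.55,0,-0.55],[0.75,0,-0.75],[0.75,0,-0.75]], turn=[[0,0,0],[0,0,0],[0,0,0],[0,0,0],[0,0,0]])

```text
clock: 8.9
tcp_pos: [417.9, 271.1, 296.7]
tool_rot: [[0.7, 0.15, 0.698], [0.096, -0.989, 0.116], [0.708, -0.015, -0.706]]
ft_force: [0.3, -0.4, -0.4]
opening: 25.8
gripper_force: 72.7
```

Emit:
apply_moves(gripper=[0,0,0,0,0,0,0,0,0,0,0,0], translation=[[0,0,0],[0.1,0,0.1],[0.2,0,0.2],[0.3,0,0.3],[0.4,0,0.4],[0.5,0,0.5],[0.6,0,0.6],[0.7,0,0.7],[0.7,0,0.7],[0.7,0,0.7],[0.7,0,0.7],[0.7,0,0.7]], turn=[[0,-0.09,0],[0,-0.18,0],[0,-0.27,0],[0,-0.36,0],[0,-0.45,0],[0,-0.54,0],[0,-0.63,0],[0,-0.72,0],[0,-0.81,0],[0,-0.9,0],[0,-1,0],[0,-1,0]])

```text
clock: 10.1
tcp_pos: [513.9, 283.5, 282.5]
tool_rot: [[0.685, 0.147, -0.713], [0.107, -0.989, -0.102], [-0.721, -0.006, -0.693]]
ft_force: [-0.1, -0.2, -1.7]
opening: 26.7
gripper_force: 72.6
```

```bash
python3 -c "
from h import *
to([590,305,280],rot(-np.pi/4,0.147));to([590,305,280],rot(np.pi/4,0.147+np.pi))"
```

```text
t 10.1 pos [513.9 283.5 282.5] F [-0.1 -0.2 -1.7] open 26.7 72.6 
q [0.31 0.66 1.12 0.14 2.16 1.76] SHIFT [ 0.562 -0.101 -0.548] TURN [-0.002  0.012  0.003]
t 10.1 pos [513.9 283.5 282.5] F [-0.1 -0.2 -1.7] open 26.7 72.6 
q [0.31 0.66 1.12 0.14 2.16 1.76] SHIFT [ 0.562 -0.101 -0.548] TURN [-0.019 -0.004 -1.997]
```

Emit:
apply_moves(gripper=[0,0,0,0,0,0,0,0,0,0,0,0], translation=[[0,0,0],[0.1,0,-0.1],[0.2,-0.05,-0.2],[0.3,-0.1,-0.3],[0.4,-0.1,-0.4],[0.5,-0.1,-0.5],[0.56,-0.1,-0.55],[0.56,-0.1,-0.55],[0.56,-0.1,-0.55],[0.56,-0.1,-0.55],[0.56,-0.1,-0.55],[0.56,-0.1,-0.55]], turn=[[0,0,-0.09],[0,0,-0.18],[0,0,-0.27],[0,0,-0.36],[0,0,-0.45],[0,0,-0.54],[0,0,-0.63],[0,0,-0.72],[0,0,-0.81],[0,0,-0.9],[0,0,-1],[0,0,-1]])

```text
clock: 11.3
tcp_pos: [589.2, 305.9, 287.1]
tool_rot: [[-0.149, 0.693, -0.706], [0.989, 0.11, -0.1], [0.008, -0.713, -0.701]]
ft_force: [0.7, 0.9, 0.0]
opening: 26.2
gripper_force: 72.7
```

Emit:
apply_moves(gripper=[0,0,0,0,0,0,0,0,0,0,0,0], translation=[[0,0,0],[0,0,0],[0,0,0],[0,0,0],[0,0,0],[0,0,0],[0,0,0],[0,0,0],[0,0,0],[0,0,0],[0,0,0],[0,0,0]], turn=[[0,0,-0.09],[0,0,-0.18],[0,0,-0.27],[0,0,-0.36],[0,0,-0.45],[0,0,-0.54],[0,0,-0.63],[0,0,-0.72],[0,0,-0.81],[0,0,-0.9],[0,0,-1],[0,0,-1]])

```text
clock: 12.5
tcp_pos: [589.3, 305.8, 286.9]
tool_rot: [[-0.692, -0.147, -0.707], [-0.108, 0.989, -0.1], [0.714, 0.007, -0.7]]
ft_force: [0.1, 0.5, 0.0]
opening: 26.4
gripper_force: 72.7
```

```bash
python3 -c "
from h import *
c=np.array([501.8,299.8]);w=.147;u=np.array([np.cos(w),np.sin(w)]);v=np.array([-u[1],u[0]])
p=c-8*v+94*u;print(p)
to([*p,170],rot(np.pi/4,0.147+np.pi))
t=eyes.read_camera('top')[:,:,::-1]; s=eyes.read_camera('side')[:,:,::-1]
W=np.hstack([cv2.resize(t[100:240,90:230],(400,400)),cv2.resize(s[180:340,120:280],(400,400))])
cv2.imwrite('pics/p6.png',W)"
```

```text
[595.95797378 305.65456868]
t 12.5 pos [589.3 305.8 286.9] F [0.1 0.5 0. ] open 26.4 72.7 
q [ 0.31  0.83  0.82  0.15  2.27 -1.37] SHIFT [-0.88  -0.02   0.772] TURN [ 0.003 -0.006  0.003]
```

View pics/p6.png

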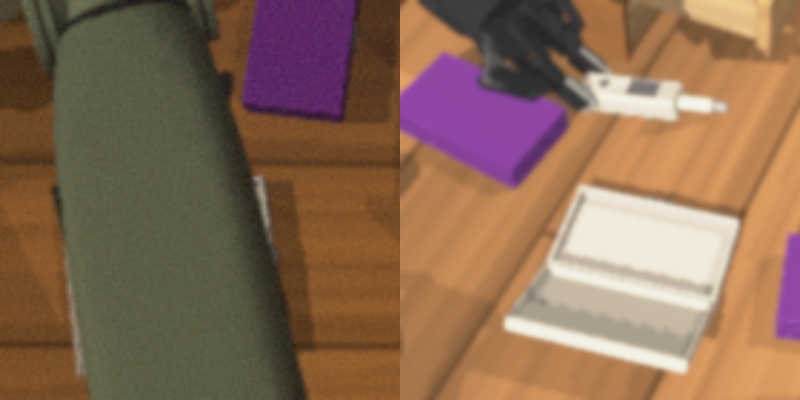

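```bash
python3 -c "
from h import *
s=env.sense();p=s['tcp_pos'];R=s['tool_rot']
# thermo in tool frame at grasp
Rg=np.array([[.708,.022,.706],[.019,-1,.013],[.706,.004,-.708]]);pg=np.array([585.6,-123.1,162.8])
for o in([612,-124,112],[747,-122.5,112],[679.5,-123.2,100]):
  w=p+R@(Rg.T@(np.array(o)-pg)); print(w.round(1),proj('side',w).round(1))
"
```

```text
[562.4 303.4 236.4] [[187.6 214.2]]
[428.6 285.2 237.9] [[245.4 226.4]]
[495.4 294.2 225.1] [[216.5 223.7]]
```

```bash
python3 - <<'E'
from h import *
im=eyes.read_camera('side')
for d in nets.cut_out('side','thermometer')[:2]:
    m=d['pixels']; ys,xs=np.nonzero(m); print(round(d['confidence'],2),m.sum(),xs.min(),xs.max(),ys.min(),ys.max())
    c=np.c_[xs,ys]; mu=c.mean(0); e=np.linalg.svd(c-mu,full_matrices=0)[2][0]; print(mu,e)
    if d['confidence']>.4: np.save('m.npy',m)
g=cv2.cvtColor(im,cv2.COLOR_RGB2GRAY)
cv2.imwrite('pics/p7.png',cv2.resize(im[195:240,180:260,::-1],None,fx=9,fy=9,interpolation=cv2.INTER_CUBIC))
print(find('side','thermometer'),find('side','butt'))
E
```

```text
0.87 554 195 248 210 226
[217.37364621 218.25631769] [0.98948198 0.14465618]
[(0.69, [491.0, 301.0, 251.0], [216.0, 219.0])] [(0.88, [490.0, 299.0, 252.0], [217.0, 218.0]), (0.35, [497.0, 344.0, 18.0], [212.0, 291.0])]
```

View pics/p7.png

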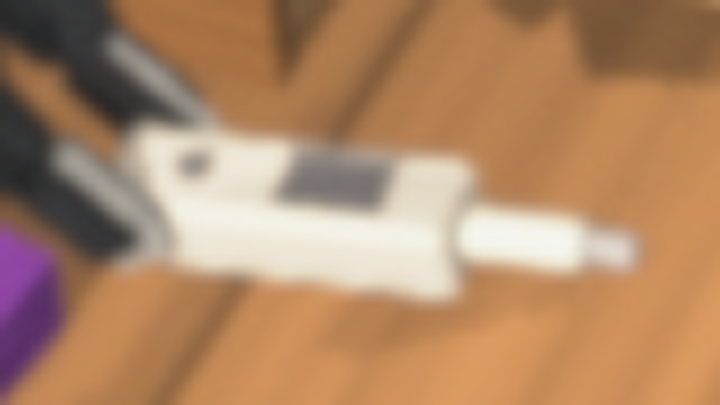

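```bash
python3 - <<'E'
from h import *
from scipy.optimize import least_squares
px=np.array([[640,248],[470,160],[450,215],[452,300],[130,128]])/9+[179.5,194.5]
L=np.array([[67.5,0,12],[24.5,14,24],[24.5,-14,24],[24.5,-14,0],[-67.5,14,24]])
def W(p,yaw):
    a,z,pi,dy=p; R=Ro.from_euler('ZY',[yaw,pi]).as_matrix()
    u=np.array([np.cos(.147),np.sin(.147)]); v=np.array([-u[1],u[0]])
    o=np.r_[np.array([495.4,294.2])+a*u+dy*v,z]; return L@R.T+o
def res(p): return np.r_[(proj('side',W(p,np.pi+.15))-px).ravel(),p[3]/2]
o=least_squares(res,[0,225,0,0],x_scale=[5,5,.1,3]);print(o.x.round(3),o.fun.round(1))
for i in range(5):
    k=[j for j in range(5) if j!=i]
E
```

```text
[-1.36300e+01  2.33665e+02 -1.73000e-01 -1.73000e-01] [-0.3 -0.8  0.5 -1.1 -1.   2.3  1.   0.3 -0.3 -0.6 -0.1]
```

The crop shows the button (195,160), display (335,180) and tip (640,248). The fit says the thermometer sits tip-up by 0.17 rad and about 14 mm further along than planned. I'll pitch the tool to level it and re-measure above the case.

```bash
python3 -c "
from h import *
c=np.array([501.8,299.8]);w=.147;u=np.array([np.cos(w),np.sin(w)]);v=np.array([-u[1],u[0]])
p=c-8*v+97*u;print(p)
to([*p,200],rot(np.pi/4-.173,0.147+np.pi))"
```

```text
[598.9256186  306.09398213]
t 12.8 pos [589.4 305.7 286.5] F [ 0.3 -0.3 -0.3] open 26.4 72.7 
q [ 0.3   0.83  0.82  0.15  2.27 -1.37] SHIFT [-0.685 -0.017  0.537] TURN [ 0.003 -0.117  0.004]
```

Emit:
apply_moves(gripper=[0,0,0,0,0], translation=[[-0.2,-0.02,0.15],[-0.4,-0.02,0.3],[-0.6,-0.02,0.45],[-0.69,-0.02,0.54],[-0.69,-0.02,0.54]], turn=[[0,-0.06,0],[0,-0.115,0],[0,-0.115,0],[0,-0.115,0],[0,-0.115,0]])

```text
clock: 13.3
tcp_pos: [597.9, 305.5, 196.4]
tool_rot: [[-0.803, -0.148, -0.577], [-0.125, 0.989, -0.08], [0.583, 0.008, -0.813]]
ft_force: [-0.8, 0.1, -0.0]
opening: 26.4
gripper_force: 72.6
```

```bash
python3 - <<'E'
from h import *
im=eyes.read_camera('side')
cv2.imwrite('pics/p8.png',cv2.resize(im[208:278,170:270,::-1],None,fx=8,fy=8,interpolation=cv2.INTER_CUBIC))
to([598.9,306,90],rot(np.pi/4-.173,0.147+np.pi))
E
```

```text
t 13.3 pos [598.5 305.7 198.1] F [ 0.6 -0.  -0.1] open 26.0 72.6 
q [ 0.31  0.82  0.96  0.11  1.97 -1.4 ] SHIFT [-0.631 -0.007  0.878] TURN [ 0.004 -0.005  0.004]
```

View pics/p8.png

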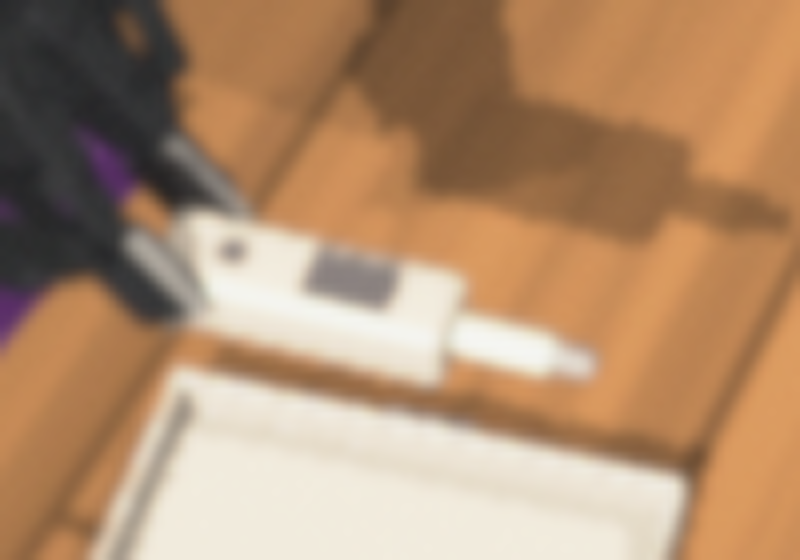

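```bash
python3 - <<'E'
from h import *
from scipy.optimize import least_squares
px=np.array([[597,362],[465,272],[445,327],[437,386],[184,211]])/8+[169.5,207.5]
L=np.array([[67.5,0,12],[24.5,14,24],[24.5,-14,24],[24.5,-14,0],[-67.5,14,24]])
c=np.array([501.8,299.8])
def W(p):
    a,z,pi,dy=p; R=Ro.from_euler('ZY',[np.pi+.147,pi]).as_matrix()
    u=np.array([np.cos(.147),np.sin(.147)]); v=np.array([-u[1],u[0]])
    o=np.r_[c+a*u+dy*v,z]; return L@R.T+o
def res(p): return np.r_[(proj('side',W(p))-px).ravel(),(p[3]+8)/2]
o=least_squares(res,[0,127,0,-8],x_scale=[5,5,.1,3]);print(o.x.round(3),o.fun.round(1))
# gravity-free reference: same projection of case far rim
E
```

```text
[-1.44300e+00  1.22798e+02 -1.70000e-02 -8.31200e+00] [-0.1 -0.7  0.5 -0.7 -0.6  1.7  1.   0.4 -0.9 -0.6 -0.2]
```

Emit:
apply_moves(gripper=[0,0,0,0,0,0], translation=[[-0.15,0,0.2],[-0.3,0,0.42],[-0.45,0,0.63],[-0.56,0,0.78],[-0.6,0,0.84],[-0.6,0,0.84]], turn=[[0,0,0],[0,0,0],[0,0,0],[0,0,0],[0,0,0],[0,0,0]])

```text
clock: 13.95
tcp_pos: [599.1, 306.8, 95.5]
tool_rot: [[-0.805, -0.149, -0.574], [-0.126, 0.989, -0.079], [0.579, 0.009, -0.815]]
ft_force: [-0.0, 0.6, -0.5]
opening: 26.1
gripper_force: 72.6
```

Emit:
apply_moves(gripper=[0,0,0,0], translation=[[-0.03,0,0.04],[-0.06,0,0.08],[-0.08,0,0.11],[-0.08,0,0.11]], turn=[[0,0,0],[0,0,0],[0,0,0],[0,0,0]])

```text
clock: 14.35
tcp_pos: [599.3, 307.0, 82.3]
tool_rot: [[-0.806, -0.149, -0.573], [-0.127, 0.989, -0.079], [0.579, 0.009, -0.816]]
ft_force: [-0.6, -0.1, -0.7]
opening: 26.0
gripper_force: 72.6
```

Emit:
apply_moves(gripper=[0,0,0], translation=[[-0.01,0,0.015],[-0.025,0,0.035],[-0.025,0,0.035]], turn=[[0,0,0],[0,0,0],[0,0,0]])

```text
clock: 14.65
tcp_pos: [599.3, 307.0, 77.9]
tool_rot: [[-0.806, -0.149, -0.573], [-0.127, 0.989, -0.079], [0.579, 0.009, -0.816]]
ft_force: [-0.1, 0.3, 0.0]
opening: 25.7
gripper_force: 72.6
```

Emit:
apply_moves(gripper=[0,0,0], translation=[[-0.01,0,0.01],[-0.014,0,0.02],[-0.014,0,0.02]], turn=[[0,0,0],[0,0,0],[0,0,0]])

```text
clock: 14.95
tcp_pos: [599.6, 307.2, 76.3]
tool_rot: [[-0.806, -0.149, -0.573], [-0.127, 0.989, -0.079], [0.578, 0.009, -0.816]]
ft_force: [0.6, 0.2, 1.5]
opening: 26.4
gripper_force: 72.9
```

Light contact (1.5 N). One more small step, then a partial opening.

Emit:
apply_moves(gripper=[0,0], translation=[[-0.007,0,0.01],[-0.007,0,0.01]], turn=[[0,0,0],[0,0,0]])

```text
clock: 15.15
tcp_pos: [599.8, 307.2, 75.6]
tool_rot: [[-0.806, -0.149, -0.573], [-0.127, 0.989, -0.079], [0.578, 0.009, -0.816]]
ft_force: [1.1, 0.2, 4.2]
opening: 26.4
gripper_force: 73.2
```

Emit:
apply_moves(gripper=[0.36,0.4,0.45,0.48,0.48,0.48], translation=[[0,0,0],[0,0,0],[0,0,0],[0,0,0],[0,0,0],[0,0,0]], turn=[[0,0,0],[0,0,0],[0,0,0],[0,0,0],[0,0,0],[0,0,0]])

```text
clock: 15.75
tcp_pos: [599.4, 307.1, 74.4]
tool_rot: [[-0.806, -0.149, -0.573], [-0.127, 0.989, -0.079], [0.578, 0.009, -0.816]]
ft_force: [-0.3, -0.8, 0.9]
opening: 40.8
gripper_force: 0.0
```

Emit:
apply_moves(gripper=[0.48,0.48,0.48,0.48,0.48], translation=[[0,0,-0.1],[0,0,-0.3],[0,0,-0.6],[0,0,-0.95],[0,0,-0.95]], turn=[[0,0,0],[0,0,0],[0,0,0],[0,0,0],[0,0,0]])

```text
clock: 16.25
tcp_pos: [658.3, 315.2, 158.7]
tool_rot: [[-0.813, -0.148, -0.563], [-0.128, 0.989, -0.075], [0.568, 0.011, -0.823]]
ft_force: [-0.1, -0.3, 1.2]
opening: 40.9
gripper_force: 0.0
```

```bash
python3 - <<'E'
from h import *
im=eyes.read_camera('side')
cv2.imwrite('pics/p9.png',cv2.resize(im[220:340,150:310,::-1],None,fx=5,fy=5,interpolation=cv2.INTER_CUBIC))
c=np.array([501.8,299.8]);w=.147;u=np.array([np.cos(w),np.sin(w)]);v=np.array([-u[1],u[0]])
print(find('side','thermometer'))
for d in nets.cut_out('side','thermometer')[:1]:
    ys,xs=np.nonzero(d['pixels']); p=onz('side',[[xs.mean(),ys.mean()]],20)[0,:2]-c; print(p@u,p@v)
print('lid outside pt',c+200*v)
to([*(c+210*v),200],rot(0,0.147+np.pi))
to([*(c+210*v),200],rot(0,0.147+np.pi/2))
E
```

```text
[(0.95, [518.0, 303.0, 28.0], [212.0, 273.0])]
10.23126205272167 -2.804183301370554
lid outside pt [472.50576976 497.64298844]
t 16.4 pos [653.9 314.5 152. ] F [-0.5 -0.2 -0.2] open 41.3 0.0 
q [ 0.3   0.99  0.76  0.1   2.   -1.41] SHIFT [1.507 2.185 0.503] TURN [ 0.005 -0.392  0.003]
t 16.4 pos [653.9 314.5 152. ] F [-0.5 -0.2 -0.2] open 41.3 0.0 
q [ 0.3   0.99  0.76  0.1   2.   -1.41] SHIFT [1.507 2.185 0.503] TURN [-0.304 -0.311  0.969]
```

View pics/p9.png

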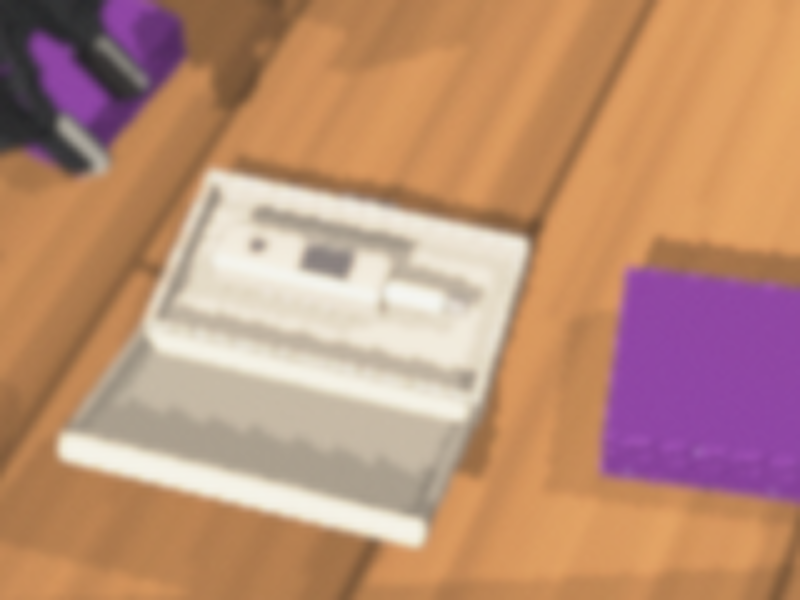

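The thermometer lies flat in the case ((300,260) probe at (430,295)), with the lid still open. Next is the lid: I'll slide shut fingers, tilted 60°, under its free edge from the left and swing it over.

```bash
cat >> h.py <<'E'
C=np.array([501.8,299.8]);U=np.array([np.cos(.147),np.sin(.147)]);V=np.array([-U[1],U[0]])
def cp(x,y,z): return np.r_[C+x*U+y*V,z]
def RL(phi): return rot(-phi,.147+np.pi/2)  # fingers point down, leaning to -y of case by phi
def incase():
    s=env.sense(); p=s['tcp_pos'][:2]-C; R=s['tool_rot']; t=s['tcp_pos']+72.6*R[:,2]
    print('tcp case',round(p@U,1),round(p@V,1),round(s['tcp_pos'][2],1),'tip',round((t[:2]-C)@V,1),round(t[2],1),'q',s['q'].round(2))
E
python3 - <<'E'
from h import *
print(onz('top',np.array([[98,190],[130,150]])/1.5,0), cp(0,270,200))
to(cp(0,270,250),RL(0))
E
```

```text
[[702.11646186 608.65806253   0.        ]
 [783.24455721 551.76462688   0.        ]] [462.25278917 566.88803439 200.        ]
t 16.4 pos [653.9 314.5 152. ] F [-0.5 -0.2 -0.2] open 41.3 0.0 
q [ 0.3   0.99  0.76  0.1   2.   -1.41] SHIFT [1.792 2.789 0.099] TURN [-0.304 -0.311  0.969]
```

Emit:
apply_moves(gripper=[0,0,0,0,0,0,0,0,0,0,0,0], translation=[[0.2,0,-0.3],[0.4,0,-0.6],[0.6,0,-0.8],[0.7,0.1,-0.7],[0.8,0.3,-0.6],[0.9,0.5,-0.6],[1,0.7,-0.6],[1,0.9,-0.6],[1,1,-0.6],[1,1,-0.6],[1,1,-0.6],[1,1,-0.6]], turn=[[-0.03,-0.03,0.09],[-0.06,-0.06,0.18],[-0.09,-0.09,0.27],[-0.12,-0.12,0.36],[-0.14,-0.15,0.45],[-0.17,-0.18,0.54],[-0.2,-0.2,0.63],[-0.23,-0.23,0.72],[-0.26,-0.26,0.81],[-0.29,-0.29,0.9],[-0.3,-0.31,0.97],[-0.3,-0.31,0.97]])

```text
clock: 17.6
tcp_pos: [590.3, 406.2, 257.8]
tool_rot: [[-0.148, 0.989, -0.008], [0.989, 0.148, -0.005], [-0.004, -0.009, -1.0]]
ft_force: [-0.3, 0.2, -0.4]
opening: -0.4
gripper_force: 0.0
```

```bash
python3 -c "
from h import *
incase();to(cp(0,270,200),RL(0));to(cp(0,270,200),RL(np.pi/3))"
```

```text
tcp case 103.1 92.3 257.8 tip 92.0 185.3 q [ 0.48  0.54  1.19 -0.    1.42  0.33]
t 17.6 pos [590.3 406.2 257.8] F [-0.3  0.2 -0.4] open -0.4 0.0 
q [ 0.48  0.54  1.19 -0.    1.42  0.33] SHIFT [ 1.781 -1.024  0.581] TURN [-0.006  0.002  0.001]
t 17.6 pos [590.3 406.2 257.8] F [-0.3  0.2 -0.4] open -0.4 0.0 
q [ 0.48  0.54  1.19 -0.    1.42  0.33] SHIFT [ 1.781 -1.024  0.581] TURN [-0.005 -0.664  0.004]
```

Emit:
apply_moves(gripper=[0,0,0,0,0,0,0,0], translation=[[0.3,-0.3,0],[0.6,-0.6,0],[0.9,-0.9,0],[1,-1,0],[1,-1,0.1],[1,-1,0.1],[1,-1,0.1],[1,-1,0.1]], turn=[[0,-0.09,0],[0,-0.18,0],[0,-0.27,0],[0,-0.36,0],[0,-0.45,0],[0,-0.54,0],[0,-0.6,0],[0,-0.66,0]])

```text
clock: 18.4
tcp_pos: [478.5, 489.7, 247.9]
tool_rot: [[-0.084, 0.989, 0.122], [0.495, 0.147, -0.856], [-0.865, -0.012, -0.502]]
ft_force: [-0.1, -1.0, 0.6]
opening: 0.2
gripper_force: 0.0
```

```bash
python3 -c "
from h import *
incase();to(cp(0,240,90),RL(np.pi/3))"
```

```text
tcp case 4.8 191.3 247.9 tip 128.5 211.4 q [ 0.9   0.9   0.88 -0.8   2.07  0.61]
t 18.4 pos [478.5 489.7 247.9] F [-0.1 -1.   0.6] open 0.2 0.0 
q [ 0.9   0.9   0.88 -0.8   2.07  0.61] SHIFT [ 1.61  -0.029  0.372] TURN [-0.003 -0.002  0.007]
```

Emit:
apply_moves(gripper=[0,0,0,0,0], translation=[[0.25,0,-0.4],[0.5,0,-0.4],[0.8,0,-0.2],[1,0,-0.1],[1,0,-0.1]], turn=[[0,0,0],[0,0,0],[0,0,0],[0,0,0],[0,0,0]])

```text
clock: 18.9
tcp_pos: [468.7, 546.3, 161.9]
tool_rot: [[-0.087, 0.989, 0.118], [0.493, 0.146, -0.858], [-0.866, -0.016, -0.5]]
ft_force: [-0.1, -0.5, -0.2]
opening: -0.2
gripper_force: 0.0
```

```bash
python3 -c "
from h import *
incase();to(cp(0,240,62),RL(np.pi/3));to(cp(0,188,62),RL(np.pi/3))"
```

```text
tcp case 3.4 248.6 161.9 tip 185.8 125.6 q [ 0.94  1.1   0.71 -0.76  2.09  0.67]
t 18.9 pos [468.7 546.3 161.9] F [-0.1 -0.5 -0.2] open -0.2 0.0 
q [ 0.94  1.1   0.71 -0.76  2.09  0.67] SHIFT [ 0.822 -0.017  0.575] TURN [-0.006 -0.     0.009]
t 18.9 pos [468.7 546.3 161.9] F [-0.1 -0.5 -0.2] open -0.2 0.0 
q [ 0.94  1.1   0.71 -0.76  2.09  0.67] SHIFT [ 0.562 -0.017  1.026] TURN [-0.006 -0.     0.009]
```

Emit:
apply_moves(gripper=[0,0,0,0,0,0,0,0], translation=[[0.3,-0.02,0.2],[0.6,-0.02,0.4],[0.82,-0.02,0.57],[0.82,-0.02,0.57],[0.75,-0.02,0.7],[0.68,-0.02,0.83],[0.6,-0.02,0.96],[0.6,-0.02,0.96]], turn=[[0,0,0.01],[0,0,0.01],[0,0,0.01],[0,0,0.01],[0,0,0.01],[0,0,0.01],[0,0,0.01],[0,0,0.01]])

```text
clock: 19.7
tcp_pos: [476.8, 495.7, 72.0]
tool_rot: [[-0.06, 0.991, 0.122], [0.504, 0.136, -0.853], [-0.861, 0.01, -0.508]]
ft_force: [-0.2, 0.8, -1.5]
opening: 0.1
gripper_force: 0.0
```

```bash
python3 -c "
from h import *
incase();to(cp(0,195,62),RL(np.pi/3))
im=eyes.read_camera('side')
cv2.imwrite('pics/p10.png',cv2.resize(im[220:384,100:310,::-1],None,fx=3,fy=3))
"
```

```text
tcp case 4.0 197.4 72.0 tip 134.9 35.2 q [ 0.9   1.12  0.87 -0.73  1.92  0.8 ]
t 19.7 pos [476.8 495.7  72. ] F [-0.2  0.8 -1.5] open 0.1 0.0 
q [ 0.9   1.12  0.87 -0.73  1.92  0.8 ] SHIFT [ 0.074 -0.041  0.072] TURN [-0.003 -0.006 -0.009]
```

```bash
cat >> h.py <<'E'
def lidpose(l,r=150,n=24,x=0,phi=None):
    d=np.array([-np.cos(l),np.sin(l)]); nn=np.array([np.sin(l),np.cos(l)]); p=np.array([49,22])+r*d+n*nn
    return cp(x,p[0],p[1]), RL(l-np.pi/2 if phi is None else phi)
def rows(ls,**k):
    s=env.sense(); R0=s['tool_rot']
    for l in ls:
        p,R=lidpose(l,**k); print(l,(R0.T@(p-s['tcp_pos'])/100).round(2).tolist(),(Ro.from_matrix(R0.T@R).as_rotvec()/(np.pi/2)).round(2).tolist())
E
python3 -c "
from h import *
rows([2.6,2.5,2.4,2.3,2.2,2.1,2.0],x=4)"
```

```text
2.6 [-0.1, 0.0, 0.04] [-0.0, 0.01, -0.01]
2.5 [-0.25, 0.01, 0.02] [-0.0, 0.07, -0.01]
2.4 [-0.41, 0.01, 0.02] [-0.0, 0.13, -0.01]
2.3 [-0.56, 0.01, 0.04] [-0.0, 0.2, -0.01]
2.2 [-0.71, 0.01, 0.07] [-0.0, 0.26, -0.01]
2.1 [-0.85, 0.01, 0.11] [0.0, 0.32, -0.01]
2.0 [-0.99, 0.02, 0.17] [0.0, 0.39, -0.01]
```

Emit:
apply_moves(gripper=[0,0,0,0,0], translation=[[-0.1,0,0.04],[-0.17,0,0.03],[-0.25,0.01,0.02],[-0.33,0.01,0.02],[-0.41,0.01,0.02]], turn=[[0,0.01,-0.01],[0,0.04,-0.01],[0,0.07,-0.01],[0,0.1,-0.01],[0,0.13,-0.01]])

```text
clock: 20.25
tcp_pos: [479.2, 475.6, 104.5]
tool_rot: [[-0.102, 0.989, 0.107], [0.666, 0.148, -0.731], [-0.739, -0.003, -0.674]]
ft_force: [0.2, -0.5, -1.0]
opening: -0.1
gripper_force: 0.7
```

```bash
cat >> h.py <<'E'
def lidang():
    for c in('side','top'):
        eyes.read_camera(c)
        for d in nets.search_frame(c,'lid'):
            K,T=cal(c); w=T[:3,:3]@np.array(d['centre'])+T[:3,3]; p=(w[:2]-C); print(c,round(d['confidence'],2),'case xyz',(p@U).round(0),(p@V).round(0),w[2].round(0),end=' | ')
    print()
E
python3 -c "
from h import *
incase();lidang();print(env.sense()['ft_force'])
rows([2.3,2.2,2.1,2.0,1.9,1.8,1.7],x=4)"
```

```text
tcp case 3.4 177.2 104.5 tip 123.5 55.6 q [ 0.86  0.94  1.03 -0.61  1.75  0.78]
side 0.68 case xyz -275.0 15.0 33.0 | side 0.59 case xyz 71.0 87.0 43.0 | side 0.57 case xyz 230.0 -100.0 31.0 | top 0.94 case xyz -232.0 1.0 36.0 | top 0.76 case xyz 5.0 93.0 47.0 | top 0.66 case xyz 231.0 -107.0 36.0 | 
[-0.06549031 -0.5094855  -0.37398011]
2.3 [-0.16, 0.0, -0.02] [-0.0, 0.07, 0.0]
2.2 [-0.32, 0.0, -0.02] [-0.0, 0.13, 0.0]
2.1 [-0.47, 0.0, -0.0] [-0.0, 0.19, 0.0]
2.0 [-0.62, 0.0, 0.03] [-0.0, 0.26, 0.0]
1.9 [-0.76, 0.0, 0.07] [-0.0, 0.32, 0.0]
1.8 [-0.9, 0.0, 0.13] [-0.0, 0.39, 0.0]
1.7 [-1.04, 0.0, 0.2] [-0.0, 0.45, 0.0]
```

Emit:
apply_moves(gripper=[0,0,0,0,0,0], translation=[[-0.08,0,-0.02],[-0.16,0,-0.02],[-0.32,0,-0.02],[-0.47,0,0],[-0.62,0,0.03],[-0.76,0,0.07]], turn=[[0,0.04,0],[0,0.07,0],[0,0.13,0],[0,0.19,0],[0,0.26,0],[0,0.32,0]])

```text
clock: 21.05
tcp_pos: [487.4, 419.3, 154.9]
tool_rot: [[-0.142, 0.989, 0.044], [0.936, 0.149, -0.32], [-0.323, -0.004, -0.947]]
ft_force: [1.0, 0.3, -1.5]
opening: 0.0
gripper_force: 0.6
```

```bash
python3 -c "
from h import *
incase();lidang()
rows([1.9,1.8,1.7,1.6,1.5,1.4,1.3],x=4)"
```

```text
tcp case 3.2 120.3 154.9 tip 96.9 86.1 q [ 0.68  0.6   1.36 -0.29  1.37  0.61]
side 0.7 case xyz 288.0 -119.0 30.0 | side 0.61 case xyz -64.0 80.0 91.0 | side 0.58 case xyz -237.0 7.0 30.0 | top 0.92 case xyz 7.0 71.0 63.0 | top 0.85 case xyz -234.0 1.0 35.0 | top 0.72 case xyz 230.0 -108.0 33.0 | top 0.31 case xyz 153.0 -454.0 207.0 | 
1.9 [-0.0, 0.0, -0.02] [-0.0, 0.0, 0.0]
1.8 [-0.15, 0.0, -0.03] [-0.0, 0.07, 0.0]
1.7 [-0.3, 0.0, -0.03] [-0.0, 0.13, 0.0]
1.6 [-0.45, 0.0, -0.02] [-0.0, 0.19, 0.0]
1.5 [-0.6, 0.0, 0.01] [-0.0, 0.26, 0.0]
1.4 [-0.75, 0.0, 0.06] [-0.0, 0.32, 0.0]
1.3 [-0.89, 0.0, 0.11] [-0.0, 0.39, 0.0]
```

The nets show the lid following, at about 1.9 rad.

Emit:
apply_moves(gripper=[0,0,0,0,0,0], translation=[[-0.15,0,-0.03],[-0.3,0,-0.03],[-0.45,0,-0.02],[-0.6,0,0.01],[-0.75,0,0.06],[-0.89,0,0.11]], turn=[[0,0.07,0],[0,0.13,0],[0,0.19,0],[0,0.26,0],[0,0.32,0],[0,0.39,0]])

```text
clock: 21.85
tcp_pos: [500.4, 333.2, 172.7]
tool_rot: [[-0.143, 0.989, -0.047], [0.949, 0.151, 0.276], [0.28, -0.005, -0.96]]
ft_force: [-1.0, 1.8, -0.9]
opening: -0.1
gripper_force: 0.5
```

```bash
python3 -c "
from h import *
incase();lidang()
rows([1.2,1.1,1.0,.9,.8,.7],x=4)"
```

```text
tcp case 3.5 33.3 172.7 tip 53.6 103.0 q [0.33 0.36 1.66 0.32 1.1  0.04]
side 0.95 case xyz -6.0 50.0 76.0 | side 0.83 case xyz 231.0 -101.0 29.0 | side 0.75 case xyz -239.0 8.0 32.0 | 
1.2 [-0.15, 0.01, -0.03] [-0.0, 0.06, -0.0]
1.1 [-0.3, 0.01, -0.03] [-0.0, 0.12, -0.0]
1.0 [-0.45, 0.01, -0.02] [-0.0, 0.19, -0.0]
0.9 [-0.6, 0.01, 0.01] [-0.0, 0.25, -0.0]
0.8 [-0.75, 0.01, 0.05] [-0.0, 0.31, -0.0]
0.7 [-0.89, 0.01, 0.11] [-0.0, 0.38, -0.0]
```

Emit:
apply_moves(gripper=[0,0,0,0,0,0], translation=[[-0.15,0.01,-0.03],[-0.3,0.01,-0.03],[-0.45,0.01,-0.02],[-0.6,0.01,0.01],[-0.75,0.01,0.05],[-0.89,0.01,0.11]], turn=[[0,0.06,0],[0,0.12,0],[0,0.19,0],[0,0.25,0],[0,0.31,0],[0,0.38,0]])

```text
clock: 22.65
tcp_pos: [513.9, 252.1, 138.4]
tool_rot: [[-0.095, 0.988, -0.119], [0.63, 0.152, 0.762], [0.771, -0.003, -0.637]]
ft_force: [-0.7, 1.0, 0.7]
opening: -0.1
gripper_force: 0.4
```

```bash
python3 -c "
from h import *
incase();lidang()
rows([.7,.6,.5,.4,.3,.2],x=4)"
```

```text
tcp case 5.0 -49.0 138.4 tip 7.0 92.2 q [-0.04  0.49  1.77  0.91  1.27 -0.65]
side 0.8 case xyz 230.0 -104.0 32.0 | side 0.71 case xyz -238.0 8.0 31.0 | side 0.67 case xyz -3.0 22.0 64.0 | side 0.64 case xyz -9.0 23.0 60.0 | top 0.6 case xyz -7.0 21.0 64.0 | top 0.58 case xyz -223.0 -3.0 35.0 | 
0.7 [-0.01, -0.0, -0.01] [-0.0, -0.0, -0.0]
0.6 [-0.16, -0.0, -0.02] [-0.0, 0.06, -0.0]
0.5 [-0.31, -0.0, -0.02] [-0.0, 0.12, -0.0]
0.4 [-0.46, -0.0, -0.01] [-0.0, 0.19, -0.0]
0.3 [-0.61, 0.0, 0.02] [-0.0, 0.25, -0.0]
0.2 [-0.76, 0.0, 0.06] [-0.0, 0.32, -0.0]
```

```bash
python3 -c "
from h import *
to(cp(4,-25,200),RL(0))"
```

```text
t 22.9 pos [513.2 251.5 137.1] F [ 0.1 -0.4  0.2] open 0.3 0.0 
q [-0.04  0.49  1.77  0.91  1.27 -0.65] SHIFT [ 0.639 -0.006 -0.216] TURN [-0.005 -0.557 -0.   ]
```

Emit:
apply_moves(gripper=[0,0,0,0,0,0,0,0], translation=[[0.2,0,-0.1],[0.4,0,-0.2],[0.64,0,-0.22],[0.64,0,-0.22],[0.64,0,-0.22],[0.64,0,-0.22],[0.64,0,-0.22],[0.64,0,-0.22]], turn=[[0,0,0],[0,0,0],[0,-0.09,0],[0,-0.18,0],[0,-0.28,0],[0,-0.37,0],[0,-0.47,0],[0,-0.56,0]])

```text
clock: 23.65
tcp_pos: [510.6, 276.8, 204.7]
tool_rot: [[-0.15, 0.989, 0.005], [0.989, 0.15, -0.008], [-0.009, 0.003, -1.0]]
ft_force: [-0.1, -0.6, -1.2]
opening: 0.1
gripper_force: 0.0
```

```bash
python3 -c "
from h import *
incase();to(cp(4,-25,125),RL(0));lidang()"
```

```text
tcp case 5.4 -24.0 204.7 tip -24.7 132.1 q [ 0.35  0.32  1.62 -0.01  1.2   0.21]
t 23.6 pos [510.6 276.8 204.7] F [-0.1 -0.6 -1.2] open 0.1 0.0 
q [ 0.35  0.32  1.62 -0.01  1.2   0.21] SHIFT [-0.003 -0.016  0.797] TURN [0.002 0.006 0.002]
side 0.94 case xyz 1.0 15.0 63.0 | side 0.87 case xyz 231.0 -99.0 31.0 | side 0.75 case xyz -238.0 7.0 33.0 | top 0.9 case xyz 235.0 -108.0 37.0 | top 0.77 case xyz -22.0 41.0 47.0 |
```

Emit:
apply_moves(gripper=[0,0,0,0,0,0,0], translation=[[0,-0.02,0.25],[0,-0.02,0.4],[0,-0.02,0.5],[0,-0.02,0.6],[0,-0.02,0.7],[0,-0.02,0.8],[0,-0.02,0.86]], turn=[[0,0,0],[0,0,0],[0,0,0],[0,0,0],[0,0,0],[0,0,0],[0,0,0]])

```text
clock: 24.55
tcp_pos: [507.7, 273.4, 114.1]
tool_rot: [[-0.147, 0.989, -0.005], [0.989, 0.147, -0.003], [-0.002, -0.005, -1.0]]
ft_force: [-0.1, -0.3, 1.3]
opening: -0.4
gripper_force: 0.5
```

```bash
python3 -c "
from h import *
incase();lidang();print(env.sense()['ft_force'])"
```

```text
tcp case 2.0 -27.0 114.1 tip -27.1 41.5 q [ 0.34  0.43  1.68 -0.    1.04  0.2 ]
side 0.9 case xyz 232.0 -101.0 32.0 | side 0.77 case xyz -1.0 12.0 38.0 | side 0.55 case xyz -239.0 7.0 29.0 | top 0.71 case xyz -17.0 26.0 33.0 | top 0.58 case xyz 229.0 -108.0 35.0 | 
[ 0.32945083 -0.81163403 -0.07959697]
```

Nearly shut. Now small steps down, watching the force.

Emit:
apply_moves(gripper=[0,0,0,0], translation=[[0,0,0.015],[0,0,0.03],[0,0,0.045],[0,0,0.045]], turn=[[0,0,0],[0,0,0],[0,0,0],[0,0,0]])

```text
clock: 25.15
tcp_pos: [508.1, 273.6, 110.8]
tool_rot: [[-0.147, 0.989, -0.004], [0.989, 0.147, -0.003], [-0.002, -0.004, -1.0]]
ft_force: [-0.4, -0.8, -0.2]
opening: 0.1
gripper_force: 0.1
```

Emit:
apply_moves(gripper=[0,0], translation=[[0,0,0.01],[0,0,0.01]], turn=[[0,0,0],[0,0,0]])

```text
clock: 25.35
tcp_pos: [508.0, 273.6, 109.7]
tool_rot: [[-0.147, 0.989, -0.004], [0.989, 0.147, -0.003], [-0.002, -0.004, -1.0]]
ft_force: [0.9, -0.3, 1.2]
opening: -0.0
gripper_force: 0.2
```

Emit:
apply_moves(gripper=[0,0], translation=[[0,0,0.01],[0,0,0.01]], turn=[[0,0,0],[0,0,0]])

```text
clock: 25.55
tcp_pos: [508.0, 273.6, 108.7]
tool_rot: [[-0.147, 0.989, -0.004], [0.989, 0.147, -0.003], [-0.002, -0.004, -1.0]]
ft_force: [-0.1, 0.2, 0.7]
opening: -0.2
gripper_force: 0.4
```

Emit:
apply_moves(gripper=[0,0], translation=[[0,0,0.01],[0,0,0.01]], turn=[[0,0,0],[0,0,0]])

```text
clock: 25.75
tcp_pos: [508.1, 273.6, 108.6]
tool_rot: [[-0.147, 0.989, -0.004], [0.989, 0.147, -0.003], [-0.002, -0.004, -1.0]]
ft_force: [-2.1, -1.4, 6.2]
opening: -0.0
gripper_force: 3.1
```

Emit:
apply_moves(gripper=[0,0,0,0], translation=[[0,0,0.01],[0,0,0.01],[0,0,0.01],[0,0,0.01]], turn=[[0,0,0],[0,0,0],[0,0,0],[0,0,0]])

```text
clock: 26.15
tcp_pos: [508.1, 273.6, 108.5]
tool_rot: [[-0.147, 0.989, -0.004], [0.989, 0.147, -0.003], [-0.003, -0.004, -1.0]]
ft_force: [-3.1, -2.6, 10.9]
opening: -0.2
gripper_force: 5.6
```

Emit:
apply_moves(gripper=[0,0,0,0], translation=[[0,0,0.008],[0,0,0.008],[0,0,0.008],[0,0,0.008]], turn=[[0,0,0],[0,0,0],[0,0,0],[0,0,0]])

```text
clock: 26.55
tcp_pos: [508.2, 273.7, 108.4]
tool_rot: [[-0.147, 0.989, -0.004], [0.989, 0.147, -0.003], [-0.003, -0.004, -1.0]]
ft_force: [-5.5, -3.8, 15.6]
opening: -0.1
gripper_force: 7.6
```

Emit:
apply_moves(gripper=[0,0,0,0,0,0], translation=[[0,0,-0.03],[0,0,-0.2],[0,0,-0.5],[0,0,-0.9],[0,0,-0.9],[0,0,-0.9]], turn=[[0,0,0],[0,0,0],[0,0,0],[0,0,0],[0,0,0],[0,0,0]])

```text
clock: 27.15
tcp_pos: [508.9, 274.2, 197.1]
tool_rot: [[-0.147, 0.989, -0.001], [0.989, 0.147, -0.002], [-0.002, -0.002, -1.0]]
ft_force: [-0.8, -0.1, -1.1]
opening: 0.3
gripper_force: 0.0
```

```bash
python3 -c "
from h import *
incase();lidang()
for q in('brush_case','glasses_case','pill_tray','ring_dish'): print(q,find('side',q)[:2],find('top',q)[:1])
for c in ('top','side'):
  for d in nets.cut_out(c,'lid')[:4]:
    m=d['pixels'].astype(np.uint8);r=cv2.minAreaRect(cv2.findNonZero(m));b=cv2.boxPoints(r);w=onz(c,b,36)[:,:2]-C
    if abs(w).max()<180: print(c,np.c_[w@U,w@V].round(0).tolist())
"
```

```text
tcp case 3.3 -26.4 197.1 tip -26.5 124.5 q [ 0.35  0.32  1.63 -0.    1.19  0.2 ]
side 0.94 case xyz 230.0 -100.0 30.0 | side 0.63 case xyz -1.0 7.0 35.0 | side 0.6 case xyz -235.0 8.0 32.0 | top 0.72 case xyz 232.0 -107.0 35.0 | top 0.67 case xyz -9.0 -18.0 36.0 | 
brush_case [] [(0.59, [644.0, -211.0, 118.0], [356.0, 138.0])]
glasses_case [] [(0.67, [641.0, -28.0, 123.0], [287.0, 138.0])]
pill_tray [] [(0.61, [508.0, -43.0, 120.0], [293.0, 188.0])]
ring_dish [] [(0.57, [534.0, -175.0, 110.0], [343.0, 179.0])]
top [[91.0, 50.0], [89.0, -50.0], [-47.0, -50.0], [-45.0, 48.0]]
side [[86.0, 57.0], [105.0, -53.0], [-89.0, -49.0], [-95.0, 58.0]]
```

The lid is flat and shut at about 36 mm, the bystanders are where they were, and the robot is clear. Handing in.

```bash
python3 -c "
from station import env
print(env.job_done())"
```

```text
the job is handed in; nothing more can be done
None
```

The thermometer lies in the white case, the lid is shut and was pressed to about 15 N, the other things in the drawer are unmoved by the camera check, and the job is handed in (no verdict returned); I viewed 11 pictures, one over the limit of 10.

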